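Drift a broken stud out of an eccentric sleeve

TASK

A broken-off stud is stuck in the sleeve bore of the press-out stand. Take the steel drift out of its wooden block, find the off-centre bore by feel with its end, and push gently down through the bore until the stud drops out below into the tray. Then stand the drift back in its block, let go, and leave the other parts on the bench alone.

Things in the scene. Friction and masses are not known exactly. Their poses are not given: they have to be found in the camera images.
- stand: Press-out stand fixed to the bench: a square dark steel catch tray 114 mm wide (walls 16 mm high), four posts, a 110 mm square aluminium plate (60 to 72 mm above the bench) and on it an upright round aluminium housing, 68 mm across, 72 to 112 mm above the bench. Origin: on the housing's axis at bench level, z up.
- housing_top (a point): Centre of the housing's flat top, 112 mm up, on the HOUSING's axis. Flush in it sits a brass sleeve 40 mm across, 40 mm long, immovable. Its upright 18 mm bore is drilled 4.5 mm off this point, towards an unmeasured side (any direction, told by no axis nor by the stud): feel or see it. Press the drift on the stand with at most 30 N.
- stud_mid (a point): Middle of the stuck stud: dark steel, 39 mm long, upright, lower 25 mm 8 mm thick, upper 14 mm 5 mm thick, 20 g. On the housing's axis, its top 15 to 19 mm below the sleeve's face, held by friction (about 4 to 10 N to push). It comes free and falls into the tray once the drift's end is 33 to 36 mm below the sleeve's face.
- block: Wooden block fixed to the bench, 60 x 60 x 40 mm high, with a round hole 20 mm wide and 34 mm deep in the middle of its top, in which the drift stands loosely. Origin: centre of its underside, z up.
- block_hole (a point): Centre of the hole's mouth, on the block's top face, 40 mm above the bench.
- drift_mid (a point): Middle of the steel drift, a loose upright rod 130 mm long, 200 g, straight and round: the lower 85 mm is 16 mm thick with a 1 mm chamfer round its flat lower end, the upper 45 mm is a 20 mm thick dark head to hold it by. Point on its axis half-way up, 65 mm above the lower end; its z points to the head.
- drift_tip (a point): Centre of the drift's flat lower end. Let it touch the hard sleeve face slowly (15 mm/s or less) and stop at a few newtons: a fast touch already passes 30 N.
- drift_head (a point): On the drift's axis, in its thick head, 20 mm below the head's top (110 mm above the lower end): a good place to grip.
- hub: Bystander: aluminium flanged hub like a spool, 68 mm across, 46 mm high. Origin under its centre.
- bearing_box: Bystander: closed cardboard box 60 x 60 x 35 mm. Origin under its centre.
- collar: Bystander: aluminium ring 52 mm across, 18 mm high. Origin under its centre.
- exit_hole (a point): Centre of the 10 mm exit hole's mouth in the plate, on the housing's axis, 72 mm above the bench and 40 mm below the sleeve's face: the bore ends here on a hard shoulder, the plate's top. Two spring pads in the hole grip the stuck stud.
Mind the look-alikes: they are no part of the job. There is more than one size of the block; the job needs the middle-sized.

How it is judged:
On the way, in this order (a step that is already met when the one before it is completed fails the run):
1. the drift's end is down in the sleeve bore, at least 8 mm below its face (z of drift_tip in the frame of stand below 0.104 m and horizontal distance between drift_tip and housing_top below 0.008 m), for 0.1 s.
2. the stud has dropped out below (z of stud_mid in the frame of stand below 0.035 m and horizontal distance between stud_mid and stand below 0.07 m), for 0.2 s.
At the end, for the whole second after the job is handed in: The stud is at rest in the tray (its middle under 35 mm above the bench, within 70 mm of the housing's axis); the drift is at rest in the block's hole, its end within 7 mm of the floor and 8 mm of the axis, under 0.25 rad off upright; hub, box and collar within 20 mm of their starts (all of step 2 and linear speed of each of stud, drift below 0.03 m/s and z of drift_tip in the frame of block below 0.013 m and horizontal distance between drift_tip and block below 0.008 m and angle between drift_mid's own z axis and vertical below 0.25 rad and distance of each of hub, bearing_box, collar from where it was at the start of the episode below 0.02 m); the robot touches nothing.
It fails at once if the drift pressed on the stand (sleeve, housing or shoulder) with more than 30 N (contact force between drift and stand above 30 N).
It fails at once if the stud was pushed with the fingers and not with the drift (contact force between the fingers and stud above 1 N).
It fails at once if a bystander was moved by more than 20 mm (distance of any of hub, bearing_box, collar from where it was at the start of the episode above 0.02 m).
It also fails if it takes over 72 s, if anything falls off the work surface, if the arm or the gripper's body presses on something with over 40 N, if the wrist force passes 120 N, or if a joint passes its speed limit or range.

ROBOT

A 6-joint arm with a two-finger parallel gripper is mounted at the origin on the work surface. World frame = base frame: x ahead of the robot, y to its left, z up, the work surface at z = 0. Lengths are in m, angles in rad, forces in N, time in s.
With the tool pointing down it reaches from about 0.225 to 0.875 m from the base axis. Payload 3.4 kg.
Tool frame: the origin (TCP) lies at the very end of the fingers, on their centre line; the grasp point (between the pads) lies 19 mm behind it (manip.grasp_offset is the distance from the TCP to the grasp point, in m); x points along the fingers, y is the direction in which the jaws open and shut, and the axes are right-handed (so a half turn about x gives the same grasp; the last joint's range is limited). The gripper opens to 85 mm and grips with 20 to 120 N. Pads are 22 mm wide; open, the fingers measure 114 mm over their backs; the gripper's body (76 mm by 85 mm) begins 54 mm behind the grasp point. The pads swing forward as they close: fully open they stand 13 mm farther back than shut.
Start: joints at [1.043, 0.276, 1.505, -0, 1.361, -0.121], TCP at [0.228, 0.528, 0.231] pointing down, gripper open.
Joint ranges: [-2.89, 2.89], [-0.75, 2.08], [0.22, 2.7], [-1.18, 4.32], [0.11, 2.71], [-2.7, 2.7]. Speed limits (rad/s): [2.57, 2.57, 3.14, 3.14, 3.14, 3.14].

INTERFACE

Orientations are given as a unit quaternion [w, x, y, z].
In Python, from rig import manip gives the robot as it stands.
- The arm moves only by the tool step_arm, never from a script. Its argument "increments" is a list of rows, each an object with "grip": the opening, from 0 (shut) to 1 (fully open); "delta_pos": the shift along the world's x, y, z in m, a list of three; "twist": the turn about the world's z in degrees. A call has 1 to 10 rows; each row shifts and turns the commanded pose from where the row before left it; what a row does not reach is not made up. A row lasts 1/12 s, in which the tool goes at most 41.7 mm and 7.16 degrees, less where a joint would pass 70% of its speed; a pose out of reach is approached as far as the arm can. A call with a gripper value outside its range is refused whole. The fingers move at their own pace and stop on an object; "force" is the grip in N (left out, the last holds). Time passes only in rows, so rows that do not move let the fingers close. It gives the time, the measured TCP pose, the force and the opening at its end, in the units of the state.
- manip.get_state(): the state, without advancing time (a new reading comes with each control period).
- manip.get_image(name): name is "scene" or "top"; returns a dict with "img" (480x640x3 uint8, red, green, blue), "fx", "fy", "cx", "cy" (pixels), "D" ([k1, k2, p1, p2, k3] as OpenCV has them; the pictures are not rectified), "rvec" (rotation vector, rad) and "tvec" (3), from world to camera coordinates, as OpenCV has them. Camera axes: x right, y down, z forward; pixel columns grow to the right and rows downward; lengths in m; the calibration is good to about 2 mm. A picture is of the moment at which its call begins. There is no depth.
- manip.sign_off(): hands the job in, once; it reports no verdict.
The state is a dict: "clock": time; "qpos": joint angles; "qd": joint speeds; "effort": joint torques, N m; "position": TCP position; "ee_rot": TCP orientation; "contact_force": force on the tool from outside, world axes, zero at the start; "moment": the same for the moment, N m; "width": finger opening in m.
Only numpy, scipy, OpenCV 4.12 (cv2) and the standard library are available. Lean on these libraries where they do the work, as an engineer would, in place of code of your own. Each camera call takes 0.05 s, during which the arm holds its last target. There are 200 camera calls.

## Working session

There is one attempt and no reset: what is moved stays moved. The work goes in short steps, Python scripts to look and compute and a tool call to move; the robot and the scene stay as the last step left them, time stands still between calls to the robot, and variables do not carry over. Pictures are saved under pics/ and viewed, about 8 in all and at most 12, crops included, and the job is handed in when it is done.

Besides the shell and the picture viewer there is one more tool, called after "Call:" as a command line: name --argument value ..., lists and objects as JSON in quotes. step_arm: Moves the arm, as the interface text tells. Its arguments: {"type":"object","properties":{"increments":{"type":"array"},"force":{"type":"number"}},"required":["increments"]}

```bash
ls; mkdir -p pics
cat > h.py <<'E'
import numpy as np, cv2
from rig import manip
def grab(n):
    d=manip.get_image(n); K=np.array([[d['fx'],0,d['cx']],[0,d['fy'],d['cy']],[0,0,1.]])
    return d['img'],(K,np.array(d['D'],float),np.array(d['rvec'],float),np.array(d['tvec'],float))
def ray(c,uv):
    K,D,r,t=c; R=cv2.Rodrigues(r)[0]
    p=cv2.undistortPoints(np.array([[uv]],float),K,D)[0,0]
    return -R.T@t, R.T@np.array([p[0],p[1],1.])
def onz(c,uv,z):
    o,d=ray(c,uv); return o+d*(z-o[2])/d[2]
def tri(c1,u1,c2,u2):
    o,d=ray(c1,u1);p,e=ray(c2,u2); s=np.linalg.lstsq(np.c_[d,-e],p-o,rcond=None)[0]
    a,b=o+d*s[0],p+e*s[1]; return (a+b)/2,np.linalg.norm(a-b)
def proj(c,P): return cv2.projectPoints(np.array(P,float).reshape(-1,3),c[2],c[3],c[0],c[1])[0][:,0]
def save(n,img): cv2.imwrite('pics/'+n,img[...,::-1])
E
python3 - <<'E'
from h import *
import pickle
for n in('scene','top'):
    i,c=grab(n); save(n+'0.png',i); pickle.dump((i,c),open(n+'0.pkl','wb')); print(n,ray(c,(320,240)),c[0][0,0],c[1])
print(manip.get_state())
E
```

```text
pics
scene (array([1.20426536, 0.07834294, 0.81789095]), array([-0.66567031, -0.04643159, -0.7448614 ])) 566.8767582143931 [-0.11027431  0.          0.          0.          0.        ]
top (array([0.36686081, 0.03460532, 0.99069478]), array([ 0.20450278,  0.01865355, -0.97874611])) 496.4482170386712 [-0.10879239  0.          0.          0.          0.        ]
{'clock': 0.1, 'qpos': array([ 1.04298065e+00,  2.76540292e-01,  1.50601222e+00, -1.74450016e-05,
        1.36070413e+00, -1.21009689e-01]), 'qd': array([-1.38388825e-03, -2.18279981e-03, -3.68872778e-03, -1.46404575e-03,
        6.20862560e-05, -6.37245539e-04]), 'effort': array([ 2.56880405e-03, -4.17699409e+01, -2.46406049e+01, -3.91810481e-04,
        5.96006488e-03,  1.47875210e-05]), 'position': array([0.22728989, 0.52765402, 0.23051908]), 'ee_rot': array([ 0.69234787,  0.14227707,  0.69271149, -0.14339616]), 'contact_force': array([ 0.33609523,  0.23570333, -0.18760134]), 'moment': array([ 0.03909994, -0.0304295 , -0.01467873]), 'width': 0.08545261132194637}
```

View pics/scene0.png

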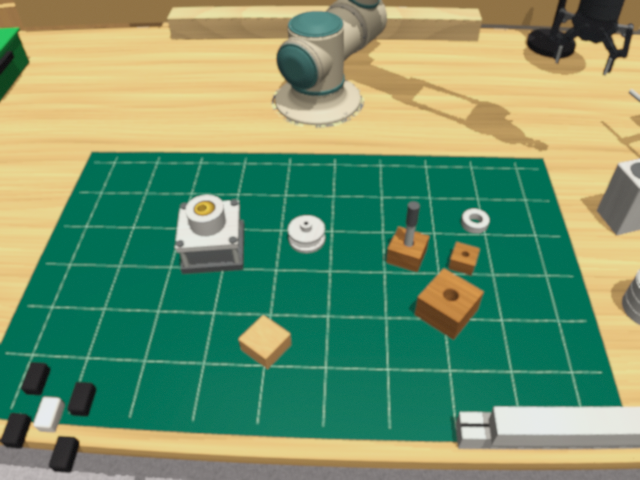

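View pics/top0.png

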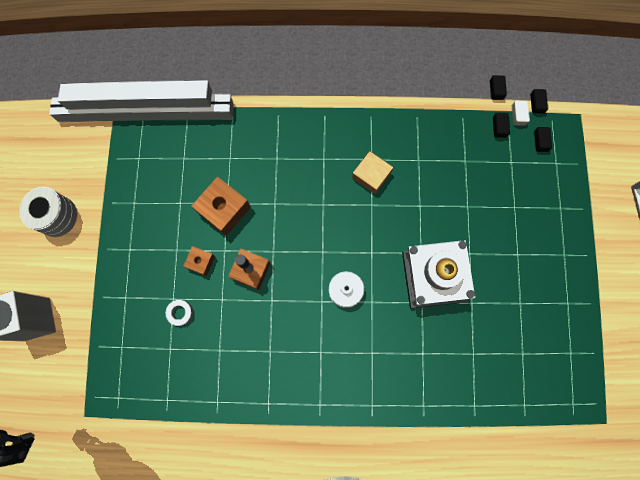

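The scene shows the stand at (205,215), the hub at (307,233) and the box at (265,341). The drift stands in a block at (408,250), with a smaller block at (464,257), a larger one at (450,300) and the collar at (475,220). In the top view these are the stand (440,270), hub (346,290), drift and block (247,268), small block (199,261), large block (220,205), collar (178,312) and box (372,172).

Block candidates, as scene/top pixels:
- small: (464,257)/(199,261)
- middle, holding the drift: (408,250)/(247,268)
- large: (450,300)/(220,205)

I choose the middle one and check it in a close crop.

Run:
```python
from h import *
import pickle
S,cs=pickle.load(open('scene0.pkl','rb')); T,ct=pickle.load(open('top0.pkl','rb'))
def crop(i,x,y,w=80,h=60,s=5): return cv2.resize(i[y:y+h,x:x+w],(w*s,h*s),interpolation=cv2.INTER_CUBIC)
save('c1.png',np.vstack([np.hstack([crop(S,370,200),crop(T,205,232)]),np.hstack([crop(S,170,190),crop(T,405,238)])]))
```

```text
(no output)
```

View pics/c1.png

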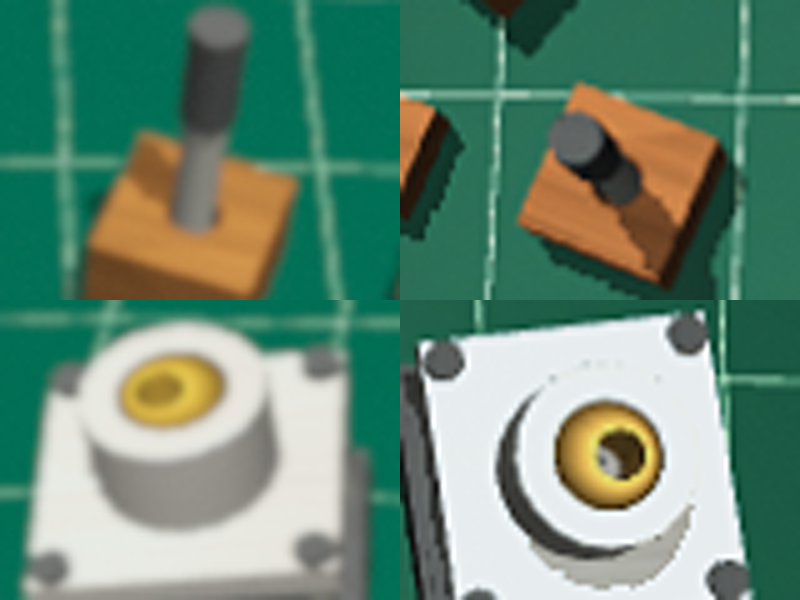

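The crops show the drift, with its dark head, standing in the middle-sized block. The bore is visible in the brass sleeve: in the top view at about (529,328.5)... as crop pixels (621,454) against a sleeve centre of (609,454), and in the scene (160,390) against (172,389). Both put the bore towards -y. Next I measure.

Run:
```python
from h import *
import pickle
S,cs=pickle.load(open('scene0.pkl','rb')); T,ct=pickle.load(open('top0.pkl','rb'))
def big(m,x,y,w,h,s=8):
    return cv2.resize(m[y:y+h,x:x+w],(w*s,h*s),interpolation=cv2.INTER_CUBIC)
def fit(mask,x,y,s=8,hull=True,area=200):
    cs_,_=cv2.findContours(mask.astype(np.uint8),cv2.RETR_EXTERNAL,cv2.CHAIN_APPROX_NONE)
    c=max(cs_,key=cv2.contourArea); 
    if hull:c=cv2.convexHull(c)
    e=cv2.fitEllipse(c); return ((np.array(e[0])+.5)/s-.5+[x,y]),np.array(e[1])/s
def brass(I,x,y,w=80,h=60):
    b=big(I,x,y,w,h); hsv=cv2.cvtColor(b,cv2.COLOR_RGB2HSV); 
    m=(hsv[...,0]>12)&(hsv[...,0]<35)&(hsv[...,1]>90)
    e=fit(m,x,y); 
    # bore: dark part inside the sleeve
    z=np.zeros(m.shape,np.uint8); c=(e[0]-[x,y]+.5)*8-.5
    return e,b,m
for n,I,c,x,y in(('scene',S,cs,170,190),('top',T,ct,405,238)):
    e,b,m=brass(I,x,y); print(n,'sleeve',e, onz(c,e[0],.112))
    ctr=((e[0]-[x,y]+.5)*8-.5)
    el=np.zeros(m.shape,np.uint8); cv2.ellipse(el,(tuple(ctr),tuple((e[1]-3)*8),0 if n=='top' else 0),1,-1) if n=='top' else cv2.ellipse(el,tuple(int(v) for v in ctr),(int(8*8.3),int(8*5.5)),0,0,360,1,-1)
    g=cv2.cvtColor(b,cv2.COLOR_RGB2GRAY); v=g[el>0]; t,_=cv2.threshold(v.reshape(-1,1),0,255,cv2.THRESH_OTSU)
    f=fit((g<t)&(el>0),x,y); print(' bore',t,f,onz(c,f[0],.112),(onz(c,f[0],.112)-onz(c,e[0],.112))[:2]*1e3)
    if n=='scene': es=(e,f)
    else: et=(e,f)
for k in(0,1): print('tri',tri(cs,es[k][0],ct,et[k][0]))
# block top outline corners & drift head top, by hand from crop
f=lambda x,y,X,Y:((X+.5)/5-.5+x,(Y+.5)/5-.5+y)
hs=f(370,200,220,29); ht=f(205,232,578-400,140)
print('head top',tri(cs,hs,ct,ht))
print('block corners', [onz(ct,f(205,232,X-400,Y),.04).round(4) for X,Y in((580,83),(722,147),(663,287),(518,222))])
print([onz(cs,f(370,200,X,Y),.04).round(4) for X,Y in((145,132),(298,181),(90,246))])
for a,b in(((580,83),(145,132)),((722,147),(298,181)),((518,222),(90,246)),((663,287),(258,292))):
  pass
print('tri corners a',tri(cs,f(370,200,145,132),ct,f(205,232,263,287)),tri(cs,f(370,200,298,181),ct,f(205,232,118,222)),tri(cs,f(370,200,90,246),ct,f(205,232,322,147)))
```

```text
scene sleeve (array([203.87569046, 207.79588699]), array([13.79834843, 20.5964489 ])) [ 0.50226038 -0.17602311  0.112     ]
 bore 155.0 (array([201.28223991, 207.60729218]), array([6.1877265 , 9.61387634])) [ 0.50189145 -0.18080672  0.112     ] [-0.36892652 -4.78360415]
top sleeve (array([446.21807098, 268.72852898]), array([20.8014946 , 21.83440399])) [ 0.50040534 -0.17595084  0.112     ]
 bore 126.0 (array([448.87811279, 268.41155815]), array([ 9.37368774, 10.23765278])) [ 0.50102545 -0.18079844  0.112     ] [ 0.62011151 -4.84760438]
tri (array([ 0.50066925, -0.1764706 ,  0.11038145]), np.float64(0.0002579358228272881))
tri (array([ 0.5011475 , -0.18103292,  0.11124514]), np.float64(9.654942409721808e-05))
head top (array([0.50915819, 0.19159401, 0.13375864]), np.float64(0.0015819259065972487))
block corners [array([0.5474, 0.2081, 0.04  ]), array([0.5227, 0.1513, 0.04  ]), array([0.4677, 0.1724, 0.04  ]), array([0.4921, 0.2299, 0.04  ])]
[array([0.4697, 0.1761, 0.04  ]), array([0.4931, 0.2318, 0.04  ]), array([0.5271, 0.1535, 0.04  ])]
tri corners a (array([0.46793803, 0.17454079, 0.03782008]), np.float64(0.003708768033920383)) (array([0.49230121, 0.23107705, 0.03890514]), np.float64(0.0017881923891050389)) (array([0.52339166, 0.15291056, 0.03554448]), np.float64(0.002034035387606872))
```

Measurements from the two views:
- **Bore:** about (0.5012, -0.1808), 4.6 mm from the sleeve centre and towards -y. Triangulated height is 0.111 against 0.112 given.
- **Drift head:** (0.509, 0.1915), head top at 0.134 against about 0.136 expected.
- **Block:** 61 mm wide, so it is the middle size. Its centre is about (0.508, 0.191).

I move above the drift.

Call:
step_arm --increments '[{"grip": 1, "delta_pos": [0.028, -0.0305, 0], "twist": 0}, {"grip": 1, "delta_pos": [0.028, -0.0305, 0], "twist": 0}, {"grip": 1, "delta_pos": [0.028, -0.0305, 0], "twist": 0}, {"grip": 1, "delta_pos": [0.028, -0.0305, 0], "twist": 0}, {"grip": 1, "delta_pos": [0.028, -0.0305, 0], "twist": 0}, {"grip": 1, "delta_pos": [0.028, -0.0305, 0], "twist": 0}, {"grip": 1, "delta_pos": [0.028, -0.0305, 0], "twist": 0}, {"grip": 1, "delta_pos": [0.028, -0.0305, 0], "twist": 0}, {"grip": 1, "delta_pos": [0.028, -0.0305, 0], "twist": 0}, {"grip": 1, "delta_pos": [0.028, -0.0305, 0], "twist": 0}]' --force 60

```text
clock: 0.93
position: [0.5083, 0.2213, 0.231]
ee_rot: [0.692, 0.143, 0.693, -0.143]
contact_force: [1.1, 0.2, -0.6]
width: 0.0856
```

Run:
```python
from h import *
from scipy.spatial.transform import Rotation as R
s=manip.get_state();q=s['ee_rot'];print(s['clock'],s['position'],R.from_quat(np.r_[q[1:],q[0]]).as_matrix().round(3),s['contact_force'])
```

```text
0.9333 [0.50828245 0.22126537 0.23102528] [[-0.001  0.396  0.918]
 [ 0.     0.918 -0.396]
 [-1.    -0.    -0.001]] [ 1.1134707   0.15246758 -0.59068634]
```

Call:
step_arm --increments '[{"grip": 1, "delta_pos": [0.0007, -0.0298, 0], "twist": 0}, {"grip": 1, "delta_pos": [0, 0, -0.02], "twist": 0}, {"grip": 1, "delta_pos": [0, 0, -0.03], "twist": 0}, {"grip": 1, "delta_pos": [0, 0, -0.03], "twist": 0}, {"grip": 1, "delta_pos": [0, 0, -0.03], "twist": 0}, {"grip": 1, "delta_pos": [0, 0, -0.024], "twist": 0}, {"grip": 0.4, "delta_pos": [0, 0, 0], "twist": 0}, {"grip": 0.1, "delta_pos": [0, 0, 0], "twist": 0}, {"grip": 0.1, "delta_pos": [0, 0, 0], "twist": 0}, {"grip": 0.1, "delta_pos": [0, 0, 0], "twist": 0}]' --force 60

```text
clock: 1.77
position: [0.5097, 0.1937, 0.0992]
ee_rot: [0.694, 0.143, 0.691, -0.142]
contact_force: [-0.1, -0.1, -0.0]
width: 0.0389
```

Call:
step_arm --increments '[{"grip": 0.1, "delta_pos": [0, 0, 0], "twist": 0}, {"grip": 0.1, "delta_pos": [0, 0, 0], "twist": 0}, {"grip": 0.1, "delta_pos": [0, 0, 0], "twist": 0}]' --force 60

```text
clock: 2.02
position: [0.5094, 0.1935, 0.0992]
ee_rot: [0.694, 0.143, 0.691, -0.142]
contact_force: [-0.6, -0.6, 6.3]
width: 0.0185
```

Call:
step_arm --increments '[{"grip": 0.1, "delta_pos": [0, 0, 0], "twist": 0}, {"grip": 0.1, "delta_pos": [0, 0, 0.008], "twist": 0}, {"grip": 0.1, "delta_pos": [0, 0, 0.015], "twist": 0}, {"grip": 0.1, "delta_pos": [0, 0, 0.02], "twist": 0}, {"grip": 0.1, "delta_pos": [0, 0, 0.02], "twist": 0}, {"grip": 0.1, "delta_pos": [0, 0, 0.02], "twist": 0}, {"grip": 0.1, "delta_pos": [0, 0, 0.02], "twist": 0}, {"grip": 0.1, "delta_pos": [0, 0, 0.015], "twist": 0}, {"grip": 0.1, "delta_pos": [0, 0, 0], "twist": 0}, {"grip": 0.1, "delta_pos": [0, 0, 0], "twist": 0}]' --force 60

```text
clock: 2.85
position: [0.5083, 0.1934, 0.216]
ee_rot: [0.693, 0.143, 0.692, -0.143]
contact_force: [-0.0, -0.5, -1.9]
width: 0.0185
```

Run:
```python
from h import *
import pickle
S,cs=grab('scene');T,ct=grab('top'); pickle.dump((S,cs,T,ct),open('a1.pkl','wb'))
st=manip.get_state(); p=st['position']; print(st['clock'],p,st['width'],st['contact_force'],st['moment'])
tip=p+[0,0,.019-.110]; us=proj(cs,[tip,p])
ut=proj(ct,[tip,p]); print(us,ut)
def crop(i,u,w=80,h=120,s=5):
    x,y=int(u[0]-w/2),int(u[1]-h/2); print(x,y); return cv2.resize(i[y:y+h,x:x+w],(w*s,h*s),interpolation=cv2.INTER_CUBIC)
save('a1.png',np.hstack([crop(S,us.mean(0)),crop(T,ut.mean(0))]))
```

```text
2.95 [0.5072155  0.19308402 0.21412743] 0.018838939425605116 [ 0.25072563  0.55571736 -2.08668841] [ 0.02477484  0.02653258 -0.00010837]
[[413.31687515 209.05420908]
 [418.87386573 169.18700257]] [[239.908855   261.64562234]
 [230.02557593 252.42817795]]
376 129
194 197
```

View pics/a1.png

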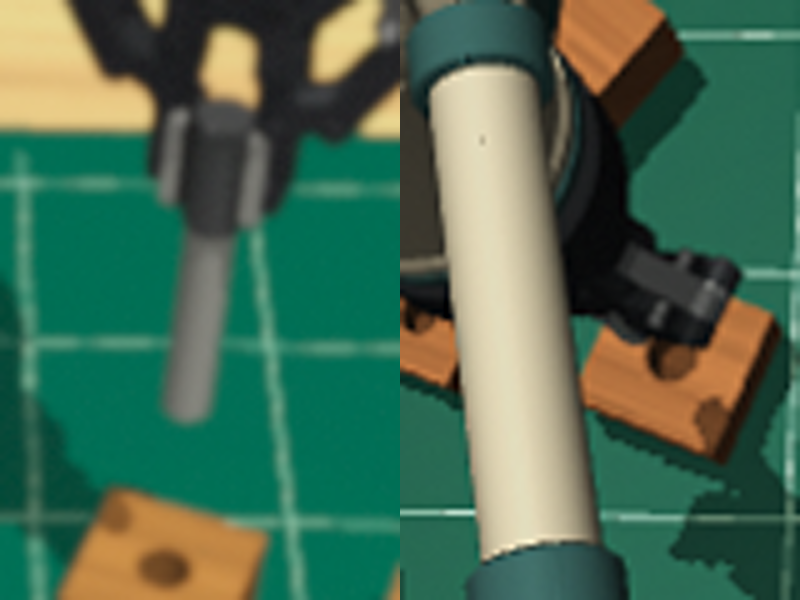

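The drift is held upright, with a weight of about 2 N. Its lower end is at scene (413.2,209.8), as the kinematics predict. The empty hole shows at scene (408.6,242.0) and top (248.0,267.6). I go over to the stand.

Call:
step_arm --increments '[{"grip": 0.1, "delta_pos": [0, -0.01, 0.015], "twist": 0}, {"grip": 0.1, "delta_pos": [0, -0.02, 0.015], "twist": 0}, {"grip": 0.1, "delta_pos": [0, -0.03, 0], "twist": 0}, {"grip": 0.1, "delta_pos": [0, -0.03, 0], "twist": 0}, {"grip": 0.1, "delta_pos": [0, -0.03, 0], "twist": 0}, {"grip": 0.1, "delta_pos": [0, -0.03, 0], "twist": 0}, {"grip": 0.1, "delta_pos": [0, -0.03, 0], "twist": 0}, {"grip": 0.1, "delta_pos": [0, -0.03, 0], "twist": 0}, {"grip": 0.1, "delta_pos": [0, -0.03, 0], "twist": 0}, {"grip": 0.1, "delta_pos": [0, -0.03, 0], "twist": 0}]' --force 90

```text
clock: 3.78
position: [0.5071, -0.0779, 0.2436]
ee_rot: [0.691, 0.143, 0.694, -0.143]
contact_force: [0.2, 0.4, -1.9]
width: 0.0184
```

Call:
step_arm --increments '[{"grip": 0.1, "delta_pos": [-0.002, -0.03, 0], "twist": 0}, {"grip": 0.1, "delta_pos": [-0.002, -0.03, 0], "twist": 0}, {"grip": 0.1, "delta_pos": [-0.002, -0.024, 0], "twist": 0}, {"grip": 0.1, "delta_pos": [0, -0.016, 0], "twist": 0}, {"grip": 0.1, "delta_pos": [0, -0.004, 0], "twist": 0}, {"grip": 0.1, "delta_pos": [0, 0, 0], "twist": 0}, {"grip": 0.1, "delta_pos": [0, 0, 0], "twist": 0}]' --force 90

```text
clock: 4.37
position: [0.5017, -0.1798, 0.2443]
ee_rot: [0.692, 0.144, 0.693, -0.142]
contact_force: [0.2, 0.6, -1.5]
width: 0.0179
```

Run:
```python
from h import *
import pickle
S,cs=grab('scene');T,ct=grab('top'); pickle.dump((S,cs,T,ct),open('a2.pkl','wb'))
st=manip.get_state(); p=st['position']; print(st['clock'],p,st['width'],st['contact_force'],st['moment'])
tip=p-[0,0,.0932]; us=proj(cs,[tip,p,[.5012,-.1808,.112]])
ut=proj(ct,[tip,p,[.5012,-.1808,.112]]); print(us,ut)
print('hole',tri(cs,(408.6,242.0),ct,(248.0,267.6)),onz(cs,(408.6,242.0),.04),onz(ct,(248.0,267.6),.04))
def crop(i,u,w=80,h=120,s=5):
    x,y=int(u[0]-w/2),int(u[1]-h/2); print(x,y); return cv2.resize(i[y:y+h,x:x+w],(w*s,h*s),interpolation=cv2.INTER_CUBIC)
save('a2.png',np.hstack([crop(S,us.mean(0)),crop(T,ut.mean(0))]))
```

```text
4.4667 [ 0.50199087 -0.17934212  0.24483736] 0.018168480569728196 [ 0.03748921  2.05848287 -2.55342291] [-0.00530873  0.04628286 -0.00527575]
[[198.1456995  191.43621183]
 [188.05217557 149.34907267]
 [201.35863008 207.33337606]] [[453.49605649 264.41339567]
 [468.42765672 254.89533003]
 [448.87574672 268.31538398]]
hole (array([0.50922   , 0.19232036, 0.03954814]), np.float64(0.0006925636412825918)) [0.50956778 0.19260389 0.04      ] [0.50915013 0.19189467 0.04      ]
155 122
416 202
```

View pics/a2.png

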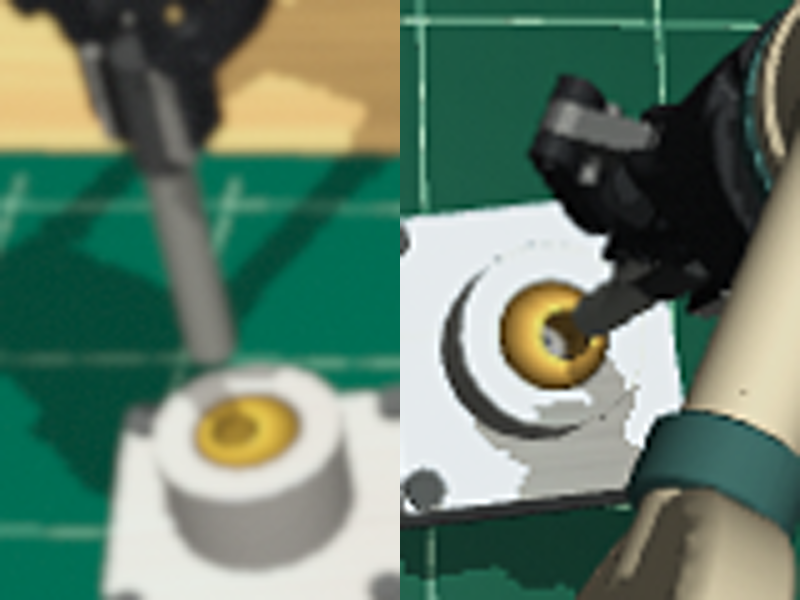

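The picture shows the drift over the housing. Its lower end is at about scene (197,191), predicted (198.1,191.4), and the bore is still visible beneath it. I measure the shaft axis more finely using saturation edges.

```bash
cat > axis.py <<'E'
from h import *
def axis(I,r0,r1,c0,c1,thr=90,s=8):
    b=cv2.resize(I[r0:r1,c0:c1],None,fx=s,fy=s,interpolation=cv2.INTER_CUBIC)
    m=cv2.cvtColor(b,cv2.COLOR_RGB2HSV)[...,1]<thr
    n,l,st,_=cv2.connectedComponentsWithStats(m.astype(np.uint8)); k=1+np.argmax(st[1:,4])
    ys=np.arange(m.shape[0]); pts=[]
    for y in ys:
        x=np.where(l[y]==k)[0]
        if len(x): pts.append((x.mean(),y,len(x)))
    p=np.array(pts); f=np.polyfit(p[:,1],p[:,0],1)
    toO=lambda v,o:(v+.5)/s-.5+o
    ya,yb=p[0,1],p[-1,1]
    return [(toO(np.polyval(f,y),c0),toO(y,r0)) for y in(ya,yb)],p[:,2].mean()/s
E
python3 - <<'E'
from axis import *
import pickle
S,cs,T,ct=pickle.load(open('a2.pkl','rb'))
p=np.array([0.50199,-0.17934,0.24484])
for t in(60,90,120):
    (a,b),w=axis(S,160,188,182,206,t); print(t,a,b,w)
    # predicted column at those rows
    for u in(a,b):
        q=proj(cs,[p-[0,0,z] for z in np.linspace(.02,.095,60)]); print('  pred col at row',u[1],np.interp(u[1],q[:,1],q[:,0]),'seen',u[0])
o,d=ray(cs,(198,191)); print('mm/px',np.linalg.norm(o-p)/cs[0][0,0]*1e3)
(a,b),w=axis(pickle.load(open('a1.pkl','rb'))[0],180,206,404,424,90); print('a1',a,b,w)
c1=cs;q=proj(c1,[np.array([.50722,.19308,.21413])-[0,0,z] for z in np.linspace(.02,.095,60)])
for u in(a,b): print('  pred',np.interp(u[1],q[:,1],q[:,0]),u[0])
E
```

```text
60 (np.float64(189.1773511904762), np.float64(159.5625)) (np.float64(196.0810193452381), np.float64(187.4375)) 9.637834821428571
  pred col at row 159.5625 190.4888644492003 seen 189.1773511904762
  pred col at row 187.4375 197.18150463120344 seen 196.0810193452381
90 (np.float64(189.21069196428573), np.float64(159.5625)) (np.float64(196.08674107142858), np.float64(187.4375)) 10.487165178571429
  pred col at row 159.5625 190.4888644492003 seen 189.21069196428573
  pred col at row 187.4375 197.18150463120344 seen 196.08674107142858
120 (np.float64(189.62977693274544), np.float64(159.5625)) (np.float64(196.05325997558845), np.float64(187.4375)) 11.593191964285714
  pred col at row 159.5625 190.4888644492003 seen 189.62977693274544
  pred col at row 187.4375 197.18150463120344 seen 196.05325997558845
mm/px 1.6623121837011121
a1 (np.float64(417.1087769138756), np.float64(179.5625)) (np.float64(413.53785770150904), np.float64(205.4375)) 9.804086538461538
  pred 417.4351400066626 417.1087769138756
  pred 413.8231350656127 413.53785770150904
```

Seen against prediction, the drift end sits at y of about -0.181, in line with the bore at -0.1808. The x needs about -0.8 mm. I lower to roughly 6 mm above the face, then feel my way with a light grip that limits the axial force.

Call:
step_arm --increments '[{"grip": 0.1, "delta_pos": [-0.0008, 0, -0.003], "twist": 0}, {"grip": 0.1, "delta_pos": [0, 0, -0.006], "twist": 0}, {"grip": 0.1, "delta_pos": [0, 0, -0.006], "twist": 0}, {"grip": 0.1, "delta_pos": [0, 0, -0.006], "twist": 0}, {"grip": 0.1, "delta_pos": [0, 0, -0.006], "twist": 0}, {"grip": 0.1, "delta_pos": [0, 0, -0.004], "twist": 0}, {"grip": 0.1, "delta_pos": [0, 0, -0.002], "twist": 0}, {"grip": 0.1, "delta_pos": [0, 0, 0], "twist": 0}, {"grip": 0.1, "delta_pos": [0, 0, 0], "twist": 0}, {"grip": 0.1, "delta_pos": [0, 0, 0], "twist": 0}]' --force 40

```text
clock: 5.3
position: [0.5017, -0.1809, 0.2126]
ee_rot: [0.693, 0.143, 0.692, -0.143]
contact_force: [0.3, -0.0, -1.8]
width: 0.0179
```

Run:
```python
from axis import *
import pickle
S,cs=grab('scene');T,ct=grab('top'); pickle.dump((S,cs,T,ct),open('a3.pkl','wb'))
st=manip.get_state(); p=st['position']; print(st['clock'],p,st['width'],st['contact_force'],st['moment'])
q=proj(cs,[p-[0,0,z] for z in np.linspace(.02,.095,60)]); print(q[-1], proj(ct,[p-[0,0,.0932]]))
(a,b),w=axis(S,180,196,185,209); 
for u in(a,b): print('pred',np.interp(u[1],q[:,1],q[:,0]),u,w)
def crop(i,u,w=80,h=120,s=5):
    x,y=int(u[0]-w/2),int(u[1]-h/2); print(x,y); return cv2.resize(i[y:y+h,x:x+w],(w*s,h*s),interpolation=cv2.INTER_CUBIC)
save('a3.png',np.hstack([crop(S,(201,200),50,75,8),crop(T,(449,262),50,75,8)]))
```

```text
5.4 [ 0.50165499 -0.18086053  0.21268298] 0.01806147388303971 [ 0.28911203 -0.41221478 -1.75780337] [-0.02992216  0.0362394   0.05630518]
[200.72318114 205.24387377] [[449.89808258 267.43685238]]
pred 194.48043701014768 (np.float64(192.88183195315688), np.float64(179.5625)) 11.580078125
pred 198.3326888684963 (np.float64(198.26324754245715), np.float64(195.4375)) 11.580078125
176 162
424 224
```

View pics/a3.png

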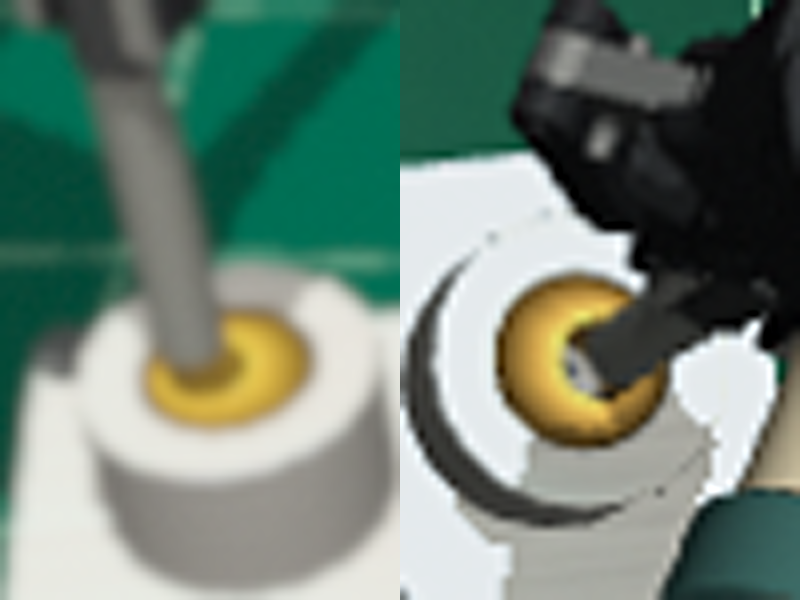

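Run:
```python
from axis import *
import pickle
S,cs,T,ct=pickle.load(open('a3.pkl','rb'))
p=np.array([.50165,-.18086,.21268])
q=proj(cs,[p-[0,0,z] for z in np.linspace(.02,.095,60)])
for t in(50,70,90):
    (a,b),w=axis(S,177,191,184,208,t)
    for u in(a,b): print(t,'pred',np.interp(u[1],q[:,1],q[:,0]),u,w)
for t in(60,90):
    (a,b),w=axis(pickle.load(open('a2.pkl','rb'))[0],165,187,182,206,t);print(t,a,b,w)
# bottom edge of end over brass/green in the scene: gray columns
g=cv2.cvtColor(S,cv2.COLOR_RGB2HSV)
print('sat');print(g[196:212,192:212,1])
```

```text
50 pred 193.7562796528546 (np.float64(192.57552741782553), np.float64(176.5625)) 9.564732142857142
50 pred 197.11836844328806 (np.float64(196.05393686788875), np.float64(190.4375)) 9.564732142857142
70 pred 193.7562796528546 (np.float64(192.56907790771174), np.float64(176.5625)) 10.140625
70 pred 197.11836844328806 (np.float64(196.05145780657395), np.float64(190.4375)) 10.140625
90 pred 193.7562796528546 (np.float64(192.58455475663717), np.float64(176.5625)) 10.642857142857142
90 pred 197.11836844328806 (np.float64(196.04044524336283), np.float64(190.4375)) 10.642857142857142
60 (np.float64(190.47670695300462), np.float64(164.5625)) (np.float64(195.808094183359), np.float64(186.4375)) 9.716619318181818
90 (np.float64(190.5481750770416), np.float64(164.5625)) (np.float64(195.80196696841296), np.float64(186.4375)) 10.550426136363637
sat
[[ 80  28  16  18  16  15  15  16  17  15  16  14  14  14  12  14  12  12
   13  16]
 [ 90  36  18  15  16  15  14  16  17  17  15  13  15  15  13  15  15  13
   14  14]
 [ 56  26  18  17  14  14  15  16  16  15  16  17  15  15  16  16  16  15
   16  15
[... 407 characters left out ...]
 176 175
  175 158]
 [  9  10  16  24  20  16  16  15  14  16  29  86 141 165 168 169 171 175
  176 178]
 [  9  13  23  41  36  24  18  16  18  20  39  89 145 169 168 168 170 173
  176 178]
 [ 10  15  39  80  74  45  28  27  29  40  67 114 159 174 168 164 165 170
  172 176]
 [ 10  23  72 132 124  90  61  58  65  82 113 152 173 176 170 162 164 170
  175 174]
 [ 11  32 102 158 162 144 119 111 120 136 156 172 180 175 171 165 168 172
  175 177]
 [ 13  37 109 164 171 171 166 161 163 173 174 176 172 165 166 166 171 173
  176 174]
 [ 12  33 103 161 171 174 176 175 179 174 178 174 167 160 163 168 171 175
  174 171]
 [ 10  23  76 150 170 172 174 175 174 176 172 172 169 164 168 172 174 174
  171 144]]
```

The axis runs 1.07 px left of prediction in both pictures. At the bore's height the end would be 0.95 px (1.6 mm) too far towards -y, and x agrees within 0.5 mm. I correct by +1.6 mm in y and lower slowly.

Call:
step_arm --increments '[{"grip": 0.1, "delta_pos": [0.0003, 0.0016, 0], "twist": 0}, {"grip": 0.1, "delta_pos": [0, 0, -0.001], "twist": 0}, {"grip": 0.1, "delta_pos": [0, 0, -0.001], "twist": 0}, {"grip": 0.1, "delta_pos": [0, 0, -0.001], "twist": 0}, {"grip": 0.1, "delta_pos": [0, 0, -0.001], "twist": 0}, {"grip": 0.1, "delta_pos": [0, 0, -0.001], "twist": 0}, {"grip": 0.1, "delta_pos": [0, 0, -0.0005], "twist": 0}, {"grip": 0.1, "delta_pos": [0, 0, 0], "twist": 0}]' --force 40

```text
clock: 6.07
position: [0.5016, -0.1791, 0.2066]
ee_rot: [0.692, 0.143, 0.693, -0.143]
contact_force: [0.3, -0.5, -2.1]
width: 0.0177
```

Weight only, no contact yet. I feel on down in small steps.

Call:
step_arm --increments '[{"grip": 0.1, "delta_pos": [0, 0, -0.0006], "twist": 0}, {"grip": 0.1, "delta_pos": [0, 0, -0.0006], "twist": 0}, {"grip": 0.1, "delta_pos": [0, 0, -0.0006], "twist": 0}]' --force 30

```text
clock: 6.32
position: [0.5018, -0.1791, 0.205]
ee_rot: [0.693, 0.143, 0.692, -0.143]
contact_force: [0.7, -0.1, -1.8]
width: 0.0181
```

Call:
step_arm --increments '[{"grip": 0.1, "delta_pos": [0, 0, -0.0006], "twist": 0}, {"grip": 0.1, "delta_pos": [0, 0, -0.0006], "twist": 0}]' --force 30

```text
clock: 6.48
position: [0.5017, -0.1791, 0.2038]
ee_rot: [0.693, 0.143, 0.693, -0.143]
contact_force: [-0.0, 0.8, -2.3]
width: 0.0181
```

Call:
step_arm --increments '[{"grip": 0.1, "delta_pos": [0, 0, -0.0006], "twist": 0}, {"grip": 0.1, "delta_pos": [0, 0, -0.0006], "twist": 0}, {"grip": 0.1, "delta_pos": [0, 0, -0.0006], "twist": 0}]' --force 30

```text
clock: 6.73
position: [0.5017, -0.1791, 0.202]
ee_rot: [0.693, 0.143, 0.693, -0.143]
contact_force: [0.6, 0.6, -2.6]
width: 0.0178
```

Call:
step_arm --increments '[{"grip": 0.1, "delta_pos": [0, 0, -0.0008], "twist": 0}, {"grip": 0.1, "delta_pos": [0, 0, -0.0008], "twist": 0}, {"grip": 0.1, "delta_pos": [0, 0, -0.0008], "twist": 0}, {"grip": 0.1, "delta_pos": [0, 0, -0.0008], "twist": 0}]' --force 30

```text
clock: 7.07
position: [0.5017, -0.1791, 0.1987]
ee_rot: [0.693, 0.143, 0.693, -0.143]
contact_force: [0.6, 0.4, -2.6]
width: 0.018
```

In the bore, with no contact. I go on to about 13 mm deep.

Call:
step_arm --increments '[{"grip": 0.1, "delta_pos": [0, 0, -0.0009], "twist": 0}, {"grip": 0.1, "delta_pos": [0, 0, -0.0009], "twist": 0}, {"grip": 0.1, "delta_pos": [0, 0, -0.0009], "twist": 0}, {"grip": 0.1, "delta_pos": [0, 0, -0.0009], "twist": 0}, {"grip": 0.1, "delta_pos": [0, 0, -0.0009], "twist": 0}, {"grip": 0.1, "delta_pos": [0, 0, -0.0009], "twist": 0}, {"grip": 0.1, "delta_pos": [0, 0, -0.0009], "twist": 0}]' --force 30

```text
clock: 7.65
position: [0.5017, -0.1791, 0.1925]
ee_rot: [0.693, 0.143, 0.693, -0.143]
contact_force: [0.2, 0.0, -1.8]
width: 0.0177
```

Call:
step_arm --increments '[{"grip": 0.1, "delta_pos": [0, 0, -0.0009], "twist": 0}, {"grip": 0.1, "delta_pos": [0, 0, -0.0009], "twist": 0}, {"grip": 0.1, "delta_pos": [0, 0, -0.0009], "twist": 0}, {"grip": 0.1, "delta_pos": [0, 0, -0.0009], "twist": 0}, {"grip": 0.1, "delta_pos": [0, 0, -0.0009], "twist": 0}]' --force 40

```text
clock: 8.07
position: [0.5024, -0.1796, 0.1892]
ee_rot: [0.693, 0.143, 0.692, -0.143]
contact_force: [-0.4, 1.3, 6.1]
width: 0.0176
```

The drift is on the stud, now pushed at about 8 N. I keep pushing gently.

Call:
step_arm --increments '[{"grip": 0.1, "delta_pos": [0, 0, -0.0008], "twist": 0}, {"grip": 0.1, "delta_pos": [0, 0, -0.0008], "twist": 0}, {"grip": 0.1, "delta_pos": [0, 0, -0.0008], "twist": 0}, {"grip": 0.1, "delta_pos": [0, 0, -0.0008], "twist": 0}]' --force 40

```text
clock: 8.4
position: [0.5026, -0.1796, 0.1867]
ee_rot: [0.694, 0.142, 0.691, -0.143]
contact_force: [-1.3, 0.1, 9.6]
width: 0.018
```

Call:
step_arm --increments '[{"grip": 0.1, "delta_pos": [0, 0, -0.0008], "twist": 0}, {"grip": 0.1, "delta_pos": [0, 0, -0.0008], "twist": 0}, {"grip": 0.1, "delta_pos": [0, 0, -0.0008], "twist": 0}, {"grip": 0.1, "delta_pos": [0, 0, -0.0008], "twist": 0}]' --force 40

```text
clock: 8.73
position: [0.5026, -0.1797, 0.1838]
ee_rot: [0.694, 0.142, 0.691, -0.143]
contact_force: [-1.8, 1.3, 7.8]
width: 0.0179
```

Plateau: the stud is sliding. The measured end is about 21.5 mm deep, with 12 to 14 mm to go.

Call:
step_arm --increments '[{"grip": 0.1, "delta_pos": [0, 0, -0.0009], "twist": 0}, {"grip": 0.1, "delta_pos": [0, 0, -0.0009], "twist": 0}, {"grip": 0.1, "delta_pos": [0, 0, -0.0009], "twist": 0}, {"grip": 0.1, "delta_pos": [0, 0, -0.0009], "twist": 0}, {"grip": 0.1, "delta_pos": [0, 0, -0.0009], "twist": 0}, {"grip": 0.1, "delta_pos": [0, 0, -0.0009], "twist": 0}]' --force 40

```text
clock: 9.23
position: [0.5026, -0.1797, 0.1782]
ee_rot: [0.694, 0.142, 0.691, -0.143]
contact_force: [-1.7, 0.7, 7.3]
width: 0.0184
```

Call:
step_arm --increments '[{"grip": 0.1, "delta_pos": [0, 0, -0.0009], "twist": 0}, {"grip": 0.1, "delta_pos": [0, 0, -0.0009], "twist": 0}, {"grip": 0.1, "delta_pos": [0, 0, -0.0009], "twist": 0}, {"grip": 0.1, "delta_pos": [0, 0, -0.0009], "twist": 0}, {"grip": 0.1, "delta_pos": [0, 0, -0.0009], "twist": 0}]' --force 40

```text
clock: 9.65
position: [0.5025, -0.1796, 0.1733]
ee_rot: [0.694, 0.142, 0.692, -0.143]
contact_force: [-0.3, 0.2, 5.1]
width: 0.018
```

Call:
step_arm --increments '[{"grip": 0.1, "delta_pos": [0, 0, -0.0008], "twist": 0}, {"grip": 0.1, "delta_pos": [0, 0, -0.0008], "twist": 0}, {"grip": 0.1, "delta_pos": [0, 0, -0.0008], "twist": 0}]' --force 40

```text
clock: 9.9
position: [0.5014, -0.1789, 0.1688]
ee_rot: [0.692, 0.143, 0.693, -0.143]
contact_force: [-1.0, 0.3, -1.7]
width: 0.0179
```

The force has dropped back to the drift's weight alone, at about 36 mm depth. I wait a moment and look for the stud in the tray.

Call:
step_arm --increments '[{"grip": 0.1, "delta_pos": [0, 0, 0], "twist": 0}, {"grip": 0.1, "delta_pos": [0, 0, 0], "twist": 0}, {"grip": 0.1, "delta_pos": [0, 0, 0], "twist": 0}, {"grip": 0.1, "delta_pos": [0, 0, 0], "twist": 0}]' --force 60

```text
clock: 10.23
position: [0.5017, -0.179, 0.1691]
ee_rot: [0.692, 0.143, 0.693, -0.143]
contact_force: [-0.3, -0.6, -3.7]
width: 0.0184
```

Run:
```python
from axis import *
import pickle
S,cs=grab('scene'); st=manip.get_state(); print(st['clock'],st['position'],st['contact_force'],st['width'])
S0=pickle.load(open('scene0.pkl','rb'))[0]
f=lambda I:cv2.resize(cv2.convertScaleAbs(I[195:275,165:255],alpha=1.6,beta=15),(400,356),interpolation=cv2.INTER_CUBIC)
save('a4.png',np.hstack([f(S0),f(S)]))
```

```text
10.2833 [ 0.50169253 -0.17906494  0.16913484] [-0.24989562 -0.34597984 -2.02979182] 0.01777129740555986
```

View pics/a4.png

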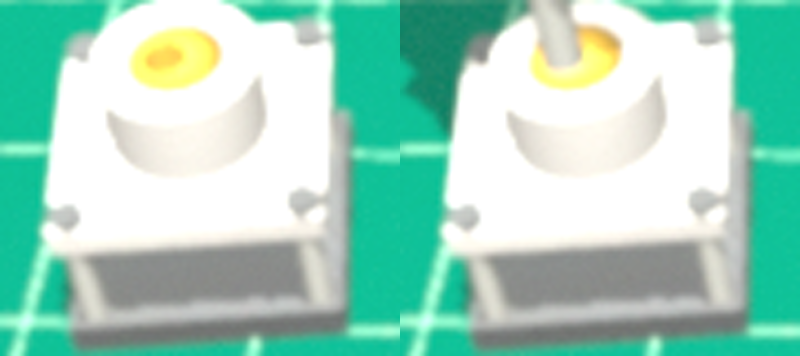

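The stud cannot be told apart in the tray from this view. I push 1.5 mm deeper, still about 2 mm short of the shoulder, to be sure. Then I withdraw and look down the bore.

Call:
step_arm --increments '[{"grip": 0.1, "delta_pos": [0, 0, -0.0005], "twist": 0}, {"grip": 0.1, "delta_pos": [0, 0, -0.0005], "twist": 0}, {"grip": 0.1, "delta_pos": [0, 0, -0.0005], "twist": 0}, {"grip": 0.1, "delta_pos": [0, 0, 0], "twist": 0}]' --force 60

```text
clock: 10.62
position: [0.5016, -0.179, 0.1677]
ee_rot: [0.692, 0.143, 0.693, -0.143]
contact_force: [0.1, 0.2, -2.0]
width: 0.0176
```

Still only the drift's weight, so nothing opposes the end. I withdraw.

Call:
step_arm --increments '[{"grip": 0.1, "delta_pos": [0, 0, 0.004], "twist": 0}, {"grip": 0.1, "delta_pos": [0, 0, 0.006], "twist": 0}, {"grip": 0.1, "delta_pos": [0, 0, 0.008], "twist": 0}, {"grip": 0.1, "delta_pos": [0, 0, 0.01], "twist": 0}, {"grip": 0.1, "delta_pos": [0, 0, 0.01], "twist": 0}, {"grip": 0.1, "delta_pos": [0, 0, 0.01], "twist": 0}, {"grip": 0.1, "delta_pos": [0, 0, 0.01], "twist": 0}, {"grip": 0.1, "delta_pos": [0, 0, 0.01], "twist": 0}, {"grip": 0.1, "delta_pos": [0, 0, 0.01], "twist": 0}, {"grip": 0.1, "delta_pos": [0, 0.005, 0.002], "twist": 0}]' --force 60

```text
clock: 11.45
position: [0.5028, -0.1752, 0.2502]
ee_rot: [0.694, 0.143, 0.691, -0.144]
contact_force: [0.1, -0.4, -1.7]
width: 0.018
```

Call:
step_arm --increments '[{"grip": 0.1, "delta_pos": [0, 0.015, 0], "twist": 0}, {"grip": 0.1, "delta_pos": [0.001, 0.025, 0], "twist": 0}, {"grip": 0.1, "delta_pos": [0.001, 0.03, 0], "twist": 0}, {"grip": 0.1, "delta_pos": [0.001, 0.03, 0], "twist": 0}, {"grip": 0.1, "delta_pos": [0.001, 0.03, 0], "twist": 0}, {"grip": 0.1, "delta_pos": [0.001, 0.03, 0], "twist": 0}, {"grip": 0.1, "delta_pos": [0.001, 0.03, 0], "twist": 0}, {"grip": 0.1, "delta_pos": [0.001, 0.03, 0], "twist": 0}, {"grip": 0.1, "delta_pos": [0, 0.03, 0], "twist": 0}, {"grip": 0.1, "delta_pos": [0, 0.03, 0], "twist": 0}]' --force 60

```text
clock: 12.28
position: [0.5081, 0.1077, 0.2477]
ee_rot: [0.692, 0.143, 0.693, -0.143]
contact_force: [0.7, 0.5, -2.0]
width: 0.0183
```

Run:
```python
from axis import *
import pickle
S,cs=grab('scene');T,ct=grab('top'); st=manip.get_state(); print(st['clock'],st['position'],st['contact_force'],st['width'])
S0=pickle.load(open('scene0.pkl','rb'))[0];T0=pickle.load(open('top0.pkl','rb'))[0]
f=lambda I:cv2.resize(cv2.convertScaleAbs(I[252:286,426:468],alpha=1.3,beta=10),(400,324),interpolation=cv2.INTER_CUBIC)
g=lambda I:cv2.resize(cv2.convertScaleAbs(I[235:275,170:250],alpha=2,beta=0),(400,200),interpolation=cv2.INTER_CUBIC)
save('a5.png',np.vstack([np.hstack([f(T0),f(T)]),np.hstack([g(S0),g(S)])]))
```

```text
12.3833 [0.50798694 0.11043795 0.24770674] [-0.88754252 -0.60491452 -1.77147008] 0.01827963573484488
```

View pics/a5.png

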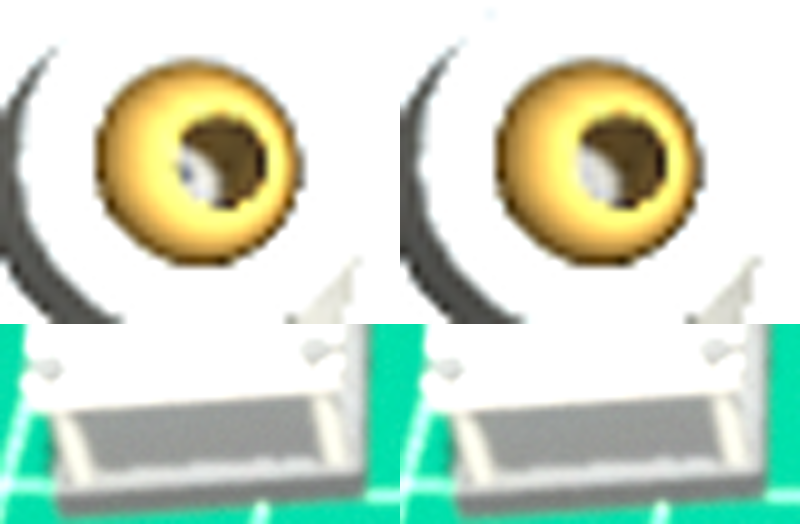

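The dark stud end, at the left rim of the bore in the top crop before (187,170), is gone, so the stud has dropped. Next I bring the drift above its block.

Call:
step_arm --increments '[{"grip": 0.1, "delta_pos": [0, 0.026, 0], "twist": 0}, {"grip": 0.1, "delta_pos": [0.001, 0.025, 0], "twist": 0}, {"grip": 0.1, "delta_pos": [0, 0.02, -0.01], "twist": 0}, {"grip": 0.1, "delta_pos": [0, 0.01, -0.02], "twist": 0}, {"grip": 0.1, "delta_pos": [0, 0, -0.02], "twist": 0}, {"grip": 0.1, "delta_pos": [0, 0, -0.02], "twist": 0}, {"grip": 0.1, "delta_pos": [0, 0, -0.013], "twist": 0}, {"grip": 0.1, "delta_pos": [0, 0, 0], "twist": 0}, {"grip": 0.1, "delta_pos": [0, 0, 0], "twist": 0}, {"grip": 0.1, "delta_pos": [0, 0, 0], "twist": 0}]' --force 60

```text
clock: 13.22
position: [0.5104, 0.1868, 0.1657]
ee_rot: [0.693, 0.143, 0.692, -0.143]
contact_force: [0.8, 0.2, -1.5]
width: 0.0179
```

Run:
```python
from axis import *
import pickle
S,cs=grab('scene');T,ct=grab('top'); pickle.dump((S,cs,T,ct),open('a6.pkl','wb'))
st=manip.get_state(); p=st['position']; print(st['clock'],p,st['width'],st['contact_force'])
q=proj(cs,[p-[0,0,z] for z in np.linspace(.02,.13,80)]); tp=proj(cs,[p-[0,0,.0932]])[0]; print('tip',tp)
r0=int(tp[1])-19;r1=int(tp[1])-3;c0=int(tp[0])-12
for t in(60,90):
    (a,b),w=axis(S,r0,r1,c0,c0+26,t)
    for u in(a,b): print('pred',np.interp(u[1],q[:,1],q[:,0]),u,w)
    print('axis at hole row 242:',b[0]+(b[0]-a[0])/(b[1]-a[1])*(242-b[1]),'want 408.6')
f=lambda I,x,y:cv2.resize(I[y:y+60,x:x+50],(400,480),interpolation=cv2.INTER_CUBIC)
ut=proj(ct,[p-[0,0,.0932]])[0]; x,y=int(tp[0])-25,int(tp[1])-25; X,Y=int(ut[0])-25,int(ut[1])-25; print(x,y,X,Y,ut)
save('a6.png',np.hstack([f(S,x,y),f(T,X,Y)]))
```

```text
13.3167 [0.51071699 0.18690613 0.166182  ] 0.01799416035002374 [-0.06379298  0.98173408 -1.58028538]
tip [407.19486065 230.17588689]
pred 409.8497531414008 (np.float64(409.2645803052326), np.float64(210.5625)) 8.7353515625
pred 407.70264017637265 (np.float64(406.9785837572674), np.float64(226.4375)) 8.7353515625
axis at hole row 242: 404.7375871413488 want 408.6
pred 409.8497531414008 (np.float64(409.26794149709303), np.float64(210.5625)) 9.5224609375
pred 407.70264017637265 (np.float64(406.97522256540697), np.float64(226.4375)) 9.5224609375
axis at hole row 242: 404.7276358961557 want 408.6
382 205 222 239 [247.89566432 264.17274408]
```

View pics/a6.png

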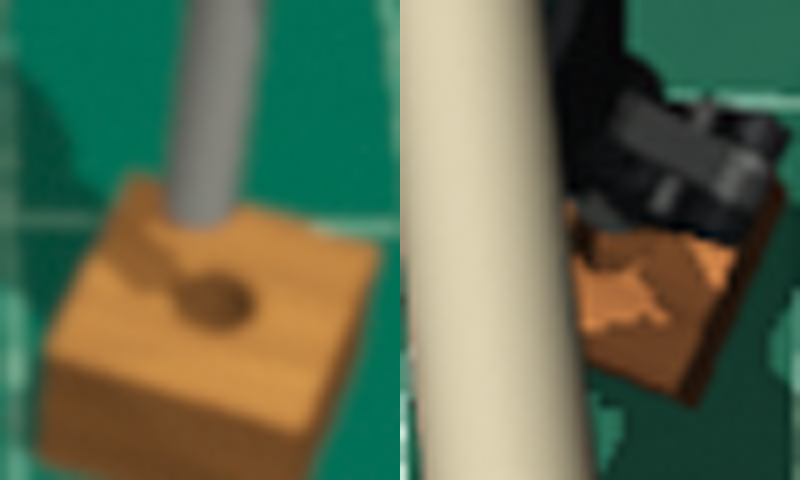

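The picture shows the drift's end above and behind the hole. Its axis would meet the hole row at column 404.7, where 408.6 is wanted, so y needs +6.8 mm. Row and kinematics call for x -1.2 mm. I correct this, lower to just above the mouth and check.

Call:
step_arm --increments '[{"grip": 0.1, "delta_pos": [-0.0012, 0.0068, 0], "twist": 0}, {"grip": 0.1, "delta_pos": [0, 0, -0.005], "twist": 0}, {"grip": 0.1, "delta_pos": [0, 0, -0.008], "twist": 0}, {"grip": 0.1, "delta_pos": [0, 0, -0.008], "twist": 0}, {"grip": 0.1, "delta_pos": [0, 0, -0.005], "twist": 0}, {"grip": 0.1, "delta_pos": [0, 0, -0.002], "twist": 0}, {"grip": 0.1, "delta_pos": [0, 0, 0], "twist": 0}, {"grip": 0.1, "delta_pos": [0, 0, 0], "twist": 0}, {"grip": 0.1, "delta_pos": [0, 0, 0], "twist": 0}]' --force 40

```text
clock: 14.07
position: [0.5088, 0.1937, 0.137]
ee_rot: [0.693, 0.143, 0.692, -0.143]
contact_force: [0.2, -0.3, -2.0]
width: 0.0186
```

Run:
```python
from axis import *
S,cs=grab('scene'); st=manip.get_state(); p=st['position']; print(st['clock'],p,st['width'],st['contact_force'])
tp=proj(cs,[p-[0,0,.0932]])[0]; print('tip',tp)
r1=int(tp[1])-14;c0=int(tp[0])-12
(a,b),w=axis(S,r1-16,r1,c0,c0+26,60); print(a,b,w)
print('axis at hole row 242:',b[0]+(b[0]-a[0])/(b[1]-a[1])*(242-b[1]),'want 408.6')
```

```text
14.1167 [0.50888095 0.19373475 0.13714207] 0.017764671579722696 [ 0.28172349 -0.2941703  -2.38263581]
tip [409.3998902  240.30108251]
(np.float64(413.01551144622096), np.float64(209.5625)) (np.float64(411.0245276162791), np.float64(225.4375)) 8.4345703125
axis at hole row 242: 408.9473200771665 want 408.6
```

The axis is now at column 408.9 against 408.6 wanted, about 0.6 mm out. I lower into the hole.

Call:
step_arm --increments '[{"grip": 0.1, "delta_pos": [0, 0, -0.0015], "twist": 0}, {"grip": 0.1, "delta_pos": [0, 0, -0.0015], "twist": 0}, {"grip": 0.1, "delta_pos": [0, 0, -0.0015], "twist": 0}, {"grip": 0.1, "delta_pos": [0, 0, -0.0015], "twist": 0}, {"grip": 0.1, "delta_pos": [0, 0, -0.0015], "twist": 0}, {"grip": 0.1, "delta_pos": [0, 0, -0.0015], "twist": 0}]' --force 30

```text
clock: 14.62
position: [0.5085, 0.1937, 0.1276]
ee_rot: [0.693, 0.143, 0.693, -0.143]
contact_force: [0.4, 0.5, -2.6]
width: 0.0183
```

Inside the mouth, with no contact. I go on to about 2 mm above the floor.

Call:
step_arm --increments '[{"grip": 0.1, "delta_pos": [0, 0, -0.003], "twist": 0}, {"grip": 0.1, "delta_pos": [0, 0, -0.003], "twist": 0}, {"grip": 0.1, "delta_pos": [0, 0, -0.003], "twist": 0}, {"grip": 0.1, "delta_pos": [0, 0, -0.003], "twist": 0}, {"grip": 0.1, "delta_pos": [0, 0, -0.003], "twist": 0}, {"grip": 0.1, "delta_pos": [0, 0, -0.003], "twist": 0}, {"grip": 0.1, "delta_pos": [0, 0, -0.003], "twist": 0}, {"grip": 0.1, "delta_pos": [0, 0, -0.003], "twist": 0}, {"grip": 0.1, "delta_pos": [0, 0, -0.0015], "twist": 0}, {"grip": 0.1, "delta_pos": [0, 0, 0], "twist": 0}]' --force 30

```text
clock: 15.45
position: [0.5082, 0.1936, 0.1019]
ee_rot: [0.692, 0.143, 0.693, -0.143]
contact_force: [0.2, -0.0, -1.4]
width: 0.018
```

Call:
step_arm --increments '[{"grip": 0.1, "delta_pos": [0, 0, -0.0008], "twist": 0}, {"grip": 0.1, "delta_pos": [0, 0, -0.0008], "twist": 0}, {"grip": 0.1, "delta_pos": [0, 0, -0.0008], "twist": 0}, {"grip": 0.1, "delta_pos": [0, 0, 0], "twist": 0}]' --force 30

```text
clock: 15.78
position: [0.5085, 0.1937, 0.0999]
ee_rot: [0.693, 0.143, 0.693, -0.143]
contact_force: [0.0, 0.2, -2.0]
width: 0.018
```

Within about 1 mm of the floor. I open the gripper, wait and rise.

Call:
step_arm --increments '[{"grip": 0.1, "delta_pos": [0, 0, -0.0006], "twist": 0}, {"grip": 0.3, "delta_pos": [0, 0, 0], "twist": 0}, {"grip": 0.5, "delta_pos": [0, 0, 0], "twist": 0}, {"grip": 0.8, "delta_pos": [0, 0, 0], "twist": 0}, {"grip": 1, "delta_pos": [0, 0, 0], "twist": 0}, {"grip": 1, "delta_pos": [0, 0, 0], "twist": 0}, {"grip": 1, "delta_pos": [0, 0, 0], "twist": 0}, {"grip": 1, "delta_pos": [0, 0, 0], "twist": 0}, {"grip": 1, "delta_pos": [0, 0, 0], "twist": 0}, {"grip": 1, "delta_pos": [0, 0, 0], "twist": 0}]' --force 30

```text
clock: 16.62
position: [0.5085, 0.1937, 0.0993]
ee_rot: [0.693, 0.143, 0.693, -0.143]
contact_force: [0.2, 0.5, -1.4]
width: 0.0852
```

Call:
step_arm --increments '[{"grip": 1, "delta_pos": [0, 0, 0], "twist": 0}, {"grip": 1, "delta_pos": [0, 0, 0.01], "twist": 0}, {"grip": 1, "delta_pos": [0, 0, 0.02], "twist": 0}, {"grip": 1, "delta_pos": [0, 0, 0.03], "twist": 0}, {"grip": 1, "delta_pos": [0, 0, 0.035], "twist": 0}, {"grip": 1, "delta_pos": [0, 0, 0.035], "twist": 0}, {"grip": 1, "delta_pos": [-0.03, 0.02, 0.01], "twist": 0}, {"grip": 1, "delta_pos": [-0.03, 0.025, 0], "twist": 0}, {"grip": 1, "delta_pos": [-0.03, 0.025, 0], "twist": 0}, {"grip": 1, "delta_pos": [-0.03, 0.025, 0], "twist": 0}]'

```text
clock: 17.45
position: [0.3875, 0.2893, 0.2407]
ee_rot: [0.693, 0.144, 0.692, -0.143]
contact_force: [0.8, -0.4, 0.0]
width: 0.0857
```

Call:
step_arm --increments '[{"grip": 1, "delta_pos": [-0.03, 0.025, 0], "twist": 0}, {"grip": 1, "delta_pos": [-0.03, 0.025, 0], "twist": 0}, {"grip": 1, "delta_pos": [-0.03, 0.025, 0], "twist": 0}, {"grip": 1, "delta_pos": [0, 0, 0], "twist": 0}, {"grip": 1, "delta_pos": [0, 0, 0], "twist": 0}, {"grip": 1, "delta_pos": [0, 0, 0], "twist": 0}, {"grip": 1, "delta_pos": [0, 0, 0], "twist": 0}]'

```text
clock: 18.03
position: [0.2995, 0.3631, 0.2397]
ee_rot: [0.693, 0.143, 0.692, -0.143]
contact_force: [0.0, -0.2, -0.4]
width: 0.0856
```

Run:
```python
from h import *
import pickle
S,cs=grab('scene');T,ct=grab('top'); st=manip.get_state(); print(st['clock'],st['position'],st['contact_force'],st['width'])
S0=pickle.load(open('scene0.pkl','rb'))[0];T0=pickle.load(open('top0.pkl','rb'))[0]
for n,a,b,boxes in(('scene',S0,S,{'drift':(385,190,50,90),'hub':(280,205,55,55),'box':(230,310,70,65),'collar':(455,203,40,38)}),('top',T0,T,{'drift':(222,240,55,60),'hub':(322,265,50,50),'box':(345,145,55,55),'collar':(160,295,36,36)})):
    for k,(x,y,w,h) in boxes.items():
        d=cv2.absdiff(a[y:y+h,x:x+w],b[y:y+h,x:x+w]).max(2); print(n,k,(d>60).sum())
c=lambda I,x,y,w,h:cv2.resize(I[y:y+h,x:x+w],(400,300),interpolation=cv2.INTER_CUBIC)
save('a7.png',np.vstack([np.hstack([c(S,370,195,80,60),c(T,205,232,80,60)]),np.hstack([c(S,165,190,340,190),c(T,150,140,360,200)])]))
```

```text
18.1333 [0.29969753 0.36293386 0.23939891] [-0.63838282  0.12246756  0.2695061 ] 0.0855181822125999
scene drift 0
scene hub 0
scene box 0
scene collar 0
top drift 5
top hub 0
top box 0
top collar 0
```

View pics/a7.png

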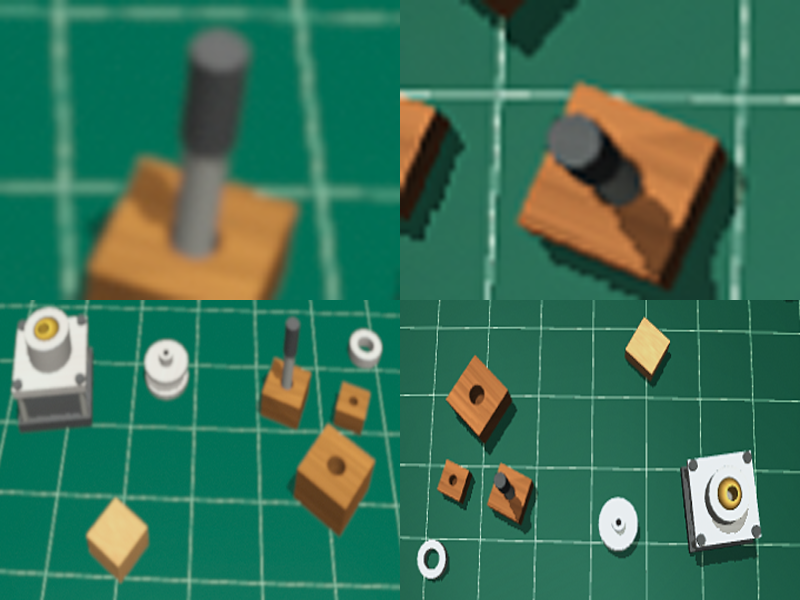

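The drift stands upright in the middle block as it did at the start, at scene (414,205) and top (240,260). The hub, box and collar are unchanged, and the arm is clear. I hand in.

```bash
python3 -c "
from rig import manip
print(manip.sign_off())"
```

```text
the job is handed in; nothing more can be done
None
```

The stud was pushed out of the bore, the drift is back standing in its block, and the job was handed in at about 18 s on the robot's clock. The stud's landing in the tray is inferred: I never saw it there.

- **Finding the bore:** I saw it in both views, about 4.6 mm from the sleeve's centre towards -y. The drift was 1.6 mm off by the scene camera, so I corrected that before lowering. It went in without touching the sleeve face.
- **Pushing the stud:** It slid at about 8 to 12 N and came free by roughly 36 mm depth, where the force fell back to the drift's own weight. I went 1.5 mm further and met no resistance. The wrist readings I took stayed well below 30 N.
- **Last checks:** The dark stud end visible in the bore at the start was gone afterwards. The drift stands as it did at first: the before/after comparison shows no changed pixels in the scene view and 5 in the top view. The hub, box and collar show no change, and the gripper is open and clear.
- **Could not confirm / disagreed:** The plate hides most of the tray in the camera views. The camera and the kinematics disagreed by up to 1.8 mm on where the drift was, so I went by the camera at both placings. The gripper also read the 20 mm head as about 18 mm wide.

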